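Press the spar pins home in order

TASK

Pin the aluminium strip to the blue spar in the set order: with the fingertips press down the red-capped pin first, then the yellow, then the green, each gently and only until its cap rests on its collar. Leave the white pin standing as it is, and do not pull up any pin or press it hard (20 N is too much). Leave the other things on the bench where they lie, and finish with the hand clear.

Things in the scene. Friction and masses are not known exactly. Their poses are not given: they have to be found in the camera images.
- spar: the blue metal spar, a straight channel 620 mm long (its y axis), 90 mm wide (x) and 40 mm high, lying firmly fixed on the black bench mat; an aluminium strip 430 x 74 mm and 3 mm thick covers the middle of its top face, so the strip's top is 43 mm above the bench. Origin: centre of the underside.
- red_top (a point): top centre of the red pin's springy crown. The pin: steel stem, red cap 32 mm across and 8 mm thick, and on it a flat-topped red crown 24 mm across standing 9 mm up, over a dark fixed collar. At joint value 0 the crown's top is 80 mm above the bench and 12 mm of stem shows; pressed home, the cap rests on the collar and the released crown's top is 68 mm up. Pins stand 60 mm or more apart.
- red_pin (a joint): how far the red pin is pushed down, m: 0 to 0.002 at the start, 0.012 when the cap rests on its collar (negative: pulled up). It stays where it is left; it slides against a friction of about 3 N, and stops firmly at 0.012. The crown takes up the push: it starts to sink into the cap at about 2.5 N, 0.9 N more per mm, up to 8 mm (about 10 N); beyond that it is hard.
- yellow_top (a point): top centre of the yellow pin's springy crown. The pin: steel stem, yellow cap 32 mm across and 8 mm thick, and on it a flat-topped yellow crown 24 mm across standing 9 mm up, over a dark fixed collar. At joint value 0 the crown's top is 80 mm above the bench and 12 mm of stem shows; pressed home, the cap rests on the collar and the released crown's top is 68 mm up. Pins stand 60 mm or more apart.
- yellow_pin (a joint): how far the yellow pin is pushed down, m: 0 to 0.002 at the start, 0.012 when the cap rests on its collar (negative: pulled up). It stays where it is left; it slides against a friction of about 3 N, and stops firmly at 0.012. The crown takes up the push: it starts to sink into the cap at about 2.5 N, 0.9 N more per mm, up to 8 mm (about 10 N); beyond that it is hard.
- green_top (a point): top centre of the green pin's springy crown. The pin: steel stem, green cap 32 mm across and 8 mm thick, and on it a flat-topped green crown 24 mm across standing 9 mm up, over a dark fixed collar. At joint value 0 the crown's top is 80 mm above the bench and 12 mm of stem shows; pressed home, the cap rests on the collar and the released crown's top is 68 mm up. Pins stand 60 mm or more apart.
- green_pin (a joint): how far the green pin is pushed down, m: 0 to 0.002 at the start, 0.012 when the cap rests on its collar (negative: pulled up). It stays where it is left; it slides against a friction of about 3 N, and stops firmly at 0.012. The crown takes up the push: it starts to sink into the cap at about 2.5 N, 0.9 N more per mm, up to 8 mm (about 10 N); beyond that it is hard.
- white_top (a point): top centre of the white pin's springy crown. The pin: steel stem, white cap 32 mm across and 8 mm thick, and on it a flat-topped white crown 24 mm across standing 9 mm up, over a dark fixed collar. At joint value 0 the crown's top is 80 mm above the bench and 12 mm of stem shows; pressed home, the cap rests on the collar and the released crown's top is 68 mm up. Pins stand 60 mm or more apart.
- white_pin (a joint): how far the white pin is pushed down, m: 0 to 0.002 at the start, 0.012 when the cap rests on its collar (negative: pulled up). It moves as easily as the others and is to be left as it is.
- tin: bystander: round grey and orange tin full of copper fasteners, 84 mm across, 70 mm high; origin at the centre of its underside
- magnifier: bystander: white magnifying glass lying flat, 72 mm across, 10 mm thick, grey handle towards its +y; origin under the lens centre
- driver: bystander: green-handled screwdriver lying beside the spar along its own x axis, about 30 mm thick at most
- tape: bystander: white roll of tape 56 mm across and 20 mm high lying on one end of the spar; origin at the centre of its underside
- tin_lid: bystander: yellow plastic lid, 100 mm across, 12 mm high, at one side of the bench; origin at the centre of its underside
- bottle: bystander: clear bottle with blue cap, 64 mm across, 170 mm high, at one side of the bench; origin at the centre of its underside
- red_collar: the red pin's fixed dark collar, 26 mm across and 8 mm high, on the strip; origin at the centre of its underside, 43 mm above the bench, on the pin's axis
- yellow_collar: the yellow pin's fixed dark collar, 26 mm across and 8 mm high, on the strip; origin at the centre of its underside, 43 mm above the bench, on the pin's axis
- green_collar: the green pin's fixed dark collar, 26 mm across and 8 mm high, on the strip; origin at the centre of its underside, 43 mm above the bench, on the pin's axis
- white_collar: the white pin's fixed dark collar, 26 mm across and 8 mm high, on the strip; origin at the centre of its underside, 43 mm above the bench, on the pin's axis

How it is judged:
By the outcome, as a careful person would: the job done as asked, in the order asked, and still so for the second after the job is handed in, with the robot touching nothing.
It also fails if it takes over 42 s, if anything falls off the work surface, if the arm or the gripper's body presses on something with over 40 N, if the wrist force passes 120 N, or if a joint passes its speed limit or range.

ROBOT

A 7-joint arm with a two-finger parallel gripper is mounted at the origin on the work surface. World frame = base frame: x ahead of the robot, y to its left, z up, the work surface at z = 0. Lengths are in mm, angles in rad, forces in N, time in s.
With the tool pointing down it reaches from about 375 to 925 mm from the base axis. Payload 3.1 kg.
Tool frame: the origin (TCP) lies midway between the tips of the shut fingers; the grasp point (between the pads) lies 19 mm behind it; x points along the fingers, y is the direction in which the jaws open and shut, and the axes are right-handed (so a half turn about x gives the same grasp; the last joint's range is limited). The gripper opens to 85 mm and grips with 20 to 120 N. Pads are 22 mm wide; open, the fingers measure 114 mm over their backs; the gripper's body (76 mm by 85 mm) begins 54 mm behind the grasp point. The pads swing forward as they close: fully open they stand 13 mm farther back than shut.
Start: joints at [1.194, 0.383, 0.044, 1.598, -0.018, 1.161, -0.05], TCP at [178.901, -624.898, 231.269] pointing down, gripper open.
Joint ranges: [-2.61, 2.61], [-0.41, 2.15], [-1.48, 1.57], [0, 2.5], [-1.57, 4.71], [0.05, 1.97], [-2.85, 2.85]. Speed limits (rad/s): [2.79, 2.79, 3.14, 3.14, 3.14, 3.14, 3.14].

INTERFACE

Orientations are given as [roll, pitch, yaw] about the fixed x, y, z axes, in that order (R = Rz(yaw) Ry(pitch) Rx(roll)).
In Python, from cell import robot gives the robot as it stands.
- The arm moves only by the shell command python3 -m crank 'ROWS' [OPENING] [FORCE]. ROWS is JSON, a list of rows, each an object of numbers: "tx", "ty", "tz": the shift along the world's x, y, z in mm; "rx", "ry", "rz": the turn, a rotation vector about the world's x, y, z in rad. A call has 1 to 20 rows; each row shifts and turns the pose as measured when the row begins; what a row does not reach is not made up. A row lasts 1/8 s, in which the tool goes at most 62.5 mm and 10.7 degrees, less where a joint would pass 70% of its speed; a pose out of reach is approached as far as the arm can. A call is refused whole if a number of a shift passes 62.5 or a number of a turn 0.188, either way. A call with a gripper value outside its range is refused whole. OPENING is the finger opening in mm, from 0 to 85.4, set as the call begins (- or left out, the last holds). The fingers move at their own pace and stop on an object; FORCE is the grip in N (left out, the last holds). Time passes only in rows, so rows that do not move let the fingers close. It gives the time, the measured TCP pose, the force and the opening at its end, in the units of the state.
- robot.get_obs(): the state, without advancing time (a new reading comes with each control period).
- robot.read_camera(name): name is "scene" or "side" or "wrist"; returns a dict with "img" (480x640x3 uint8, red, green, blue), "range_z" (480x640 float32, mm along the optical axis (not along the pixel's ray), 0 where there is no reading), "fx", "fy", "cx", "cy" (pixels), "k1" (the pictures are not rectified: a ray, as slopes to the right and down, at radius r is drawn at 1 + k1 r^2 times it, then the intrinsics apply), "cam_to_world" (4x4, takes a point from camera to world coordinates). Camera axes: x right, y up, looking along -z (the intrinsics and any distortion apply to the point x, -y, -z); pixel columns grow to the right and rows downward; lengths in mm; the calibration is good to about 2 mm. A picture is of the moment at which its call begins.
- robot.sign_off(): hands the job in, once; it reports no verdict.
Trained networks look in a picture, given as the dict that the camera call returned (one of the last four; its "shot" number tells which), for a name from the list of things; names that differ only in an ending like _2 or _b are one class to them, and where a whole thing is asked for, a point or a joint stands for the part that bears it (a point fixed in the world has none). Each returns a list of dicts, best first, with "conf" (0 to 1); they miss things now and then, are a little off and sometimes report something else, mostly with a low value. They report only what shows in the picture. A call takes as long as a camera call.
- robot.silhouettes(picture, label): "pixels" (480x640 bool, what is visible of it) and "box" ([centre column, centre row, width, height] in pixels, round what is visible of it).
- robot.place_of(picture, label): "centre" ([column, row] in pixels: a listed point, or the origin of a listed thing).
The state is a dict: "time": time; "joint_positions": joint angles; "joint_vel": joint speeds; "joint_torque": joint torques, N m; "position": TCP position; "orientation": TCP orientation; "force": force on the tool from outside, world axes, zero at the start; "moment": the same for the moment, N m; "gripper_width": finger opening in mm.
Only numpy, scipy, OpenCV 4.12 (cv2) and the standard library are available. Lean on these libraries where they do the work, as an engineer would, in place of code of your own. Each camera call takes 0.05 s, during which the arm holds its last target.

## Working session

There is one attempt and no reset: what is moved stays moved. The work goes in short steps, Python scripts to look and compute and a shell command to move; the robot and the scene stay as the last step left them, time stands still between calls to the robot, and variables do not carry over. Pictures are saved under pics/ and viewed, and the job is handed in when it is done.

```bash
ls; mkdir -p pics; cat > h.py <<'E'
import numpy as np, cv2
from cell import robot
def save(p,n): cv2.imwrite('pics/'+n+'.png', p['img'][:,:,::-1])
def ray(p,u,v):
    K=np.array([[p['fx'],0,p['cx']],[0,p['fy'],p['cy']],[0,0,1.]])
    q=cv2.undistortPoints(np.array([[[u,v]]],float),K,np.array([p['k1'],0,0,0.]))[0,0]
    return q
def at_range(p,u,v,z):
    q=ray(p,u,v); c=np.array([q[0]*z,-q[1]*z,-z,1]); return (np.array(p['cam_to_world'])@c)[:3]
def at_height(p,u,v,h):
    T=np.array(p['cam_to_world']); q=ray(p,u,v); d=T[:3,:3]@np.array([q[0],-q[1],-1]); o=T[:3,3]
    return o+d*(h-o[2])/d[2]
E
python3 - <<'E'
from h import *
o=robot.get_obs(); print(o)
for n in ['scene','side','wrist']:
    p=robot.read_camera(n); save(p,n+'0')
    print(n,p['k1'],np.round(p['cam_to_world'],2).tolist())
    for c in ['red','yellow','green','white']:
        r=robot.place_of(p,c+'_top')
        for k in r[:2]:
            u,v=k['centre']; z=p['range_z'][int(round(v)),int(round(u))]
            print(c,round(k['conf'],2),np.round([u,v]),at_height(p,u,v,79).round(1),at_range(p,u,v,z).round(1))
E
```

```text
pics
{'time': 0.0, 'joint_positions': array([ 1.19418394,  0.38387685,  0.04384997,  1.59963625, -0.01790546,
        1.16119631, -0.04988479]), 'joint_vel': array([-8.49531018e-04, -6.43357670e-04,  3.16551457e-05,  2.02890235e-03,
        9.61725210e-04,  4.92816230e-04, -7.71306240e-05]), 'joint_torque': array([-3.11919484e-04, -4.33461106e+01,  1.02439977e+00, -2.49510455e+01,
        1.05213333e-02,  1.13907349e-02,  1.33808723e-05]), 'position': array([ 178.60436636, -623.96510498,  229.83153365]), 'orientation': array([-1.51600086,  1.56807234,  1.90448109]), 'force': array([0.53382671, 1.36039217, 0.16047189]), 'moment': array([0.00736497, 0.03002521, 0.00106637]), 'gripper_width': 85.32977698467802}
scene 0.024118553398837835 [[0.2, -0.61, 0.76, 1465.72], [0.98, 0.13, -0.15, -191.27], [-0.01, 0.78, 0.63, 816.07], [0.0, 0.0, 0.0, 1.0]]
red 0.39 [347. 226.] [558.6  77.5  79. ] [555.8  78.3  76.7]
yellow 0.4 [379. 221.] [553.6 169.8  79. ] [549.3 171.5  75.5]
green 0.63 [275. 247.] [ 603.1 -122.1   79. ] [ 606.  -122.3   81.4]
green 0.34 [292. 292.] [ 768.2 -106.1   79. ] [694.8 -97.2   1.5]
white 0.44 [313. 239.] [592.8 -22.3  79. ] [546.4 -13.3  39.8]
side 0.0157612196813047 [[-0.96, 0.18, -0.23, 293.6], [-0.29, -0.53, 0.8, 903.27], [0.02, 0.83, 0.56, 723.06], [0.0, 0.0, 0.0, 1.0]]
red 0.62 [301. 267.] [562.1  77.6  79. ] [561.8  78.4  79.6]
yellow 0.54 [295. 294.] [544.6 170.5  79. ] [543.8 172.8  81. ]
green 0.61 [310. 218.] [ 605.6 -124.5   79. ] [ 603.7 -118.1   83. ]
white 0.65 [301. 243.] [589.5  -9.3  79. ] [589.1  -8.   79.9]
wrist -0.028127355450490436 [[0.28, 0.93, 0.26, 243.74], [-0.96, 0.27, 0.07, -606.38], [-0.0, -0.27, 0.96, 374.7], [0.0, 0.0, 0.0, 1.0]]
```

View pics/scene0.png

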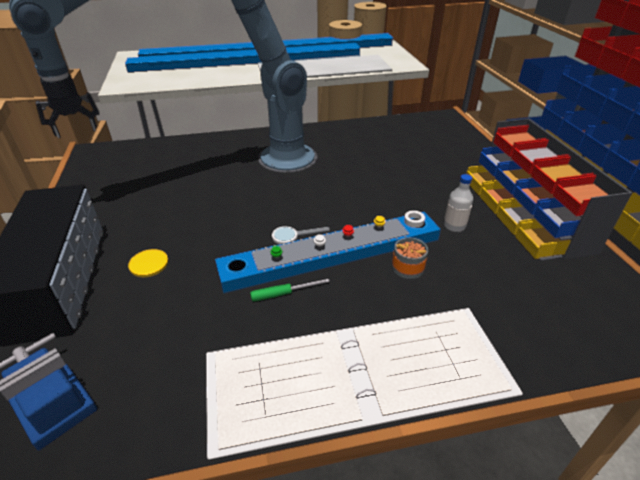

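View pics/side0.png

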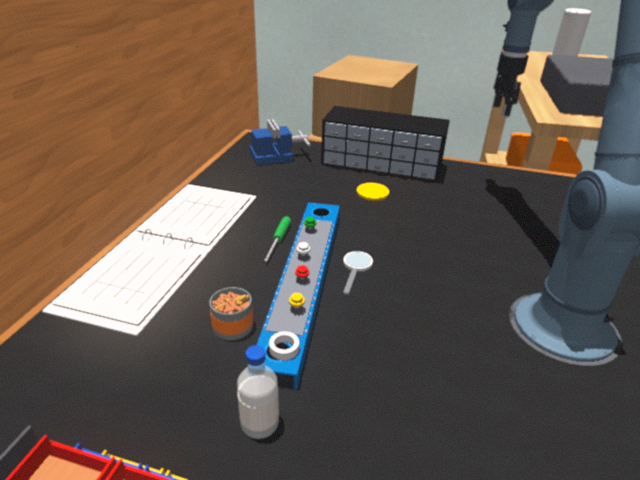

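The pins show clearly: scene pixels green (276,251), white (320,240), red (348,231), yellow (380,221). Next I'll check the height of the black cabinet near my path and fuse the pin positions.

```bash
python3 - <<'E'
from h import *
p=robot.read_camera('side')
for u,v in [(330,115),(445,125),(385,115),(440,170),(330,165),(373,190),(258,355),(310,212)]:
    z=p['range_z'][v,u]; print(u,v,at_range(p,u,v,z).round(0))
p=robot.read_camera('scene')
for u,v in [(20,200),(70,200),(90,200),(50,300),(70,260),(148,262)]:
    z=p['range_z'][v,u]; print(u,v,at_range(p,u,v,z).round(0))
E
```

```text
330 115 [ 702. -655.  161.]
445 125 [ 327. -688.  163.]
385 115 [ 527. -715.  163.]
440 170 [ 318. -693.    4.]
330 165 [ 683. -608.    3.]
373 190 [ 503. -455.   14.]
258 355 [514. 428. 173.]
310 212 [ 633. -216.   42.]
20 200 [ 372. -751.  159.]
70 200 [ 397. -626.  158.]
90 200 [ 342. -600.  117.]
50 300 [ 718. -613.  117.]
70 260 [ 602. -596.  124.]
148 262 [ 512. -458.   10.]
```

```bash
python3 -m crank '[{"tx":20,"ty":55,"tz":0},{"tx":20,"ty":55},{"tx":28,"ty":54},{"tx":28,"ty":54},{"tx":30,"ty":54},{"tx":30,"ty":54},{"tx":30,"ty":54},{"tx":30,"ty":54},{"tx":30,"ty":54},{"tx":30,"ty":54}]' 0 20
```

```text
$[0]: bad value
```

```bash
python3 - <<'E'
from h import *
o=robot.get_obs(); print({k:np.round(o[k],3).tolist() for k in ('time','joint_positions','position','orientation','force','gripper_width')})
E
```

```text
{'time': 0.85, 'joint_positions': [1.194, 0.383, 0.044, 1.598, -0.018, 1.161, -0.05], 'position': [178.918, -624.892, 231.272], 'orientation': [-2.738, 1.571, 0.682], 'force': [-0.01, -0.512, -0.053], 'gripper_width': 85.405}
```

```bash
python3 -m crank '[{"tx":20,"ty":55,"tz":0,"rx":0,"ry":0,"rz":0},{"tx":20,"ty":55,"tz":0,"rx":0,"ry":0,"rz":0},{"tx":28,"ty":54,"tz":0,"rx":0,"ry":0,"rz":0},{"tx":28,"ty":54,"tz":0,"rx":0,"ry":0,"rz":0}]' 0 20
```

```text
time: 1.35
position: [272.5, -406.5, 231.2]
orientation: [1.193, 1.566, -1.682]
force: [1.1, 0.5, 0.1]
gripper_width: 12.4
```

```bash
python3 -m crank '[{"tx":33,"ty":50,"tz":0,"rx":0,"ry":0,"rz":0},{"tx":33,"ty":50,"tz":0,"rx":0,"ry":0,"rz":0},{"tx":33,"ty":50,"tz":0,"rx":0,"ry":0,"rz":0},{"tx":33,"ty":50,"tz":0,"rx":0,"ry":0,"rz":0},{"tx":33,"ty":50,"tz":0,"rx":0,"ry":0,"rz":0},{"tx":33,"ty":50,"tz":0,"rx":0,"ry":0,"rz":0},{"tx":33,"ty":50,"tz":0,"rx":0,"ry":0,"rz":0},{"tx":30,"ty":50,"tz":0,"rx":0,"ry":0,"rz":0},{"tx":25,"ty":50,"tz":0,"rx":0,"ry":0,"rz":0},{"tx":0,"ty":0,"tz":0,"rx":0,"ry":0,"rz":0}]'
python3 - <<'E'
from h import *
o=robot.get_obs(); print({k:np.round(o[k],3).tolist() for k in ('time','joint_positions','position','orientation','force','gripper_width')})
p=robot.read_camera('wrist'); save(p,'wrist1')
print(np.round(p['cam_to_world'],2).tolist())
for n in ['wrist','side','scene']:
    if n!='wrist':p=robot.read_camera(n); save(p,n+'1')
    for c in ['red','yellow','green','white']:
        for s,h in [('_top',79),('_collar',43)]:
          for k in robot.place_of(p,c+s)[:1]:
            u,v=k['centre']; z=p['range_z'][int(round(v)),int(round(u))]
            print(n,c,s,round(k['conf'],2),np.round([u,v]),at_height(p,u,v,h).round(1),at_range(p,u,v,z).round(1))
E
```

```text
time: 2.6
position: [568.4, 64.5, 236.3]
orientation: [2.347, 1.556, -0.523]
force: [0.7, 0.1, 0.4]
gripper_width: -0.1
{'time': 2.6, 'joint_positions': [0.301, 0.278, -0.573, 1.769, 0.176, 1.133, -1.626], 'position': [568.368, 64.463, 236.294], 'orientation': [2.347, 1.556, -0.523], 'force': [0.65, 0.129, 0.403], 'gripper_width': -0.136}
[[0.27, 0.93, 0.24, 631.58], [-0.96, 0.26, 0.08, 83.56], [0.01, -0.26, 0.97, 380.47], [0.0, 0.0, 0.0, 1.0]]
wrist red _top 0.67 [291. 225.] [562.5  82.2  79. ] [562.7  82.2  79.6]
wrist red _collar 0.86 [292. 218.] [561.   82.7  43. ] [568.5  82.8  79. ]
wrist yellow _top 0.76 [167. 221.] [540.2 175.9  79. ] [540.8 175.3  81. ]
wrist yellow _collar 0.94 [181. 209.] [542.4 177.5  43. ] [549.8 169.7  71. ]
wrist green _top 0.91 [552. 238.] [ 608.  -122.5   79. ] [ 608.1 -121.8   80. ]
wrist green _collar 0.97 [522. 227.] [ 607.5 -116.4   43. ] [ 608.1 -111.3   51.6]
wrist white _collar 0.96 [394. 217.] [585.   -3.6  43. ] [590.1   5.9  79.7]
side red _top 0.54 [301. 265.] [564.   72.4  79. ] [563.5  74.   80.2]
side red _collar 0.76 [300. 281.] [562. 
[... 424 characters left out ...]
white _collar 0.49 [304. 262.] [577.3  11.2  43. ] [577.1  12.   43.6]
scene red _top 0.65 [293. 291.] [ 764.4 -103.    79. ] [ 6.888e+02 -9.340e+01 -5.000e-01]
scene red _collar 0.6 [330. 253.] [616.1  17.9  43. ] [615.3  18.1  42.2]
scene yellow _top 0.52 [376. 219.] [546.1 165.4  79. ] [542.7 166.7  76.2]
scene yellow _collar 0.63 [377. 230.] [551.7 168.9  43. ] [550.6 169.4  42. ]
scene green _top 0.55 [276. 249.] [ 610.4 -121.8   79. ] [ 608.7 -121.6   77.6]
scene green _collar 0.44 [277. 259.] [ 610.7 -120.2   43. ] [ 616.8 -120.7   48.5]
scene white _top 0.6 [315. 237.] [585.3 -14.4  79. ] [586.3 -14.6  79.8]
scene white _collar 0.66 [321. 249.] [595.5  -1.8  43. ] [598.2  -2.4  45.4]
```

```bash
cat >> h.py <<'E'
def pins(p, zlo=70, zhi=84):
    # points at crown height per pixel, clusters
    K=np.array([[p['fx'],0,p['cx']],[0,p['fy'],p['cy']],[0,0,1.]])
    H,W=p['range_z'].shape; uu,vv=np.meshgrid(np.arange(W),np.arange(H))
    q=cv2.undistortPoints(np.stack([uu.ravel(),vv.ravel()],1).astype(float)[:,None],K,np.array([p['k1'],0,0,0.]))[:,0]
    z=p['range_z'].ravel().astype(float); c=np.stack([q[:,0]*z,-q[:,1]*z,-z,np.ones_like(z)],0)
    X=(np.array(p['cam_to_world'])@c)[:3].T.reshape(H,W,3)
    m=(X[...,2]>zlo)&(X[...,2]<zhi)&(p['range_z']>0)&(X[...,0]>480)&(X[...,0]<680)&(abs(X[...,1])<230)
    n,l,s,ce=cv2.connectedComponentsWithStats(m.astype(np.uint8))
    for i in range(1,n):
        if s[i,4]>25:
            P=X[l==i]; print(ce[i].round(0),s[i,4],'med',np.median(P,0).round(1),'mid',((P.min(0)+P.max(0))/2).round(1),'ext',np.ptp(P,axis=0).round(1),p['img'][l==i].mean(0).round(0))
    return X
E
python3 - <<'E'
from h import *
for n in ['wrist','side','scene']:
    p=robot.read_camera(n);print(n); pins(p)
E
```

```text
wrist
[130.  34.] 570 med [665.4 220.   71. ] mid [666.1 218.3  72. ] ext [27.1 23.3  4. ] [247. 190. 140.]
[158.  74.] 452 med [639.8 190.7  71. ] mid [652.2 204.5  71.6] ext [55.5 50.3  3.3] [199. 201. 195.]
[155.  34.] 97 med [670.8 201.6  71. ] mid [670.5 202.4  71.6] ext [8.9 8.8 3.2] [250. 189. 142.]
[155.  70.] 69 med [646.9 198.1  70.7] mid [647.2 198.2  71.3] ext [7.  8.3 2.5] [250. 219. 135.]
[159. 215.] 1192 med [543.2 175.3  79.7] mid [540.8 177.8  76.5] ext [31.6 30.8 12.9] [248. 243. 111.]
[391. 218.] 1144 med [ 5.873e+02 -4.000e-01  7.940e+01] mid [586.   -2.3  76.4] ext [30.7 31.2 12.8] [249. 249. 248.]
[281. 221.] 1038 med [562.2  82.2  78.8] mid [560.6  82.2  76. ] ext [30.5 30.6 12. ] [201.  68.  61.]
[536. 231.] 1042 med [ 606.6 -116.7   78.8] mid [ 606.1 -118.    75.9] ext [30.5 28.2 11.8] [ 84. 208.  87.]
side
[310. 221.] 81 med [ 601.8 -114.3   78.6] mid [ 602.3 -118.    76.9] ext [29.8 29.7 13.1] [ 34. 149.  57.]
[303. 247.] 109 med [581.5   3.3  78.7] mid [ 5.84e+02 -3.00e-01  7.71e+01] ext [31.4 28.3 13.3] [220. 215. 214.]
[302. 270.] 117 med [556.7  87.8  78.2] mid [558.1  84.6  76.9] ext [29.9 30.  13.2] [159.  50.  50.]
[244. 294.] 55 med [642.6 186.8  72.1] mid [650.  204.1  72.7] ext [56.8 49.8  5.3] [127. 127. 125.]
[231. 298.] 71 med [665.9 217.   72. ] mid [665.7 214.3  72.7] ext [26.6 28.9  5. ] [230. 147.  95.]
[296. 299.] 153 med [536.8 183.2  78.8] mid [538.6 181.5  77.1] ext [31.4 27.7 13.8] [229. 199.  39.]
scene
[379. 219.] 58 med [545.8 175.1  76.2] mid [540.9 174.   75.9] ext [24.4 25.2 11.7] [213. 174.  25.]
[348. 228.] 58 med [565.5  78.5  76.8] mid [562.3  79.4  75.3] ext [28.7 24.9 10.2] [139.  22.  19.]
[319. 238.] 67 med [591.3  -6.3  76.9] mid [589.   -4.8  75.7] ext [23.5 25.7 11.4] [211. 206. 206.]
[275. 249.] 62 med [ 610.4 -123.    77. ] mid [ 607.2 -123.2   75.8] ext [24.5 27.5 11.6] [ 33. 142.  44.]
```

View pics/wrist1.png

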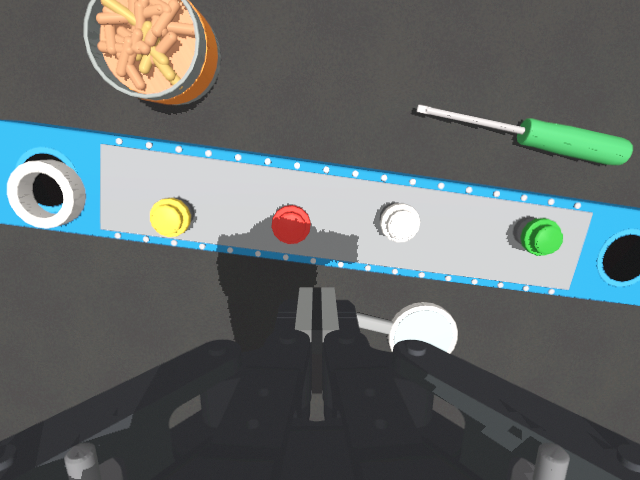

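```bash
python3 - <<'E'
from h import *
p=robot.read_camera('wrist')
pins(p,76.8,84)
o=robot.get_obs(); print(o['position'],o['force'],o['time'])
T=np.linalg.inv(p['cam_to_world'])
K=np.array([[p['fx'],0,p['cx']],[0,p['fy'],p['cy']],[0,0,1.]])
c=(T@np.append(o['position'],1))[:3]; print(cv2.projectPoints(np.array([[c[0],-c[1],-c[2]]]),np.zeros(3),np.zeros(3),K,np.array([p['k1'],0,0,0.]))[0])
for u,v in [(308,292),(327,292),(308,300),(328,300)]:
    print(at_range(p,u,v,p['range_z'][v,u]).round(1))
E
```

```text
[155. 217.] 745 med [541.3 176.9  80.4] mid [540.5 177.3  80. ] ext [23.9 24.   6.3] [251. 248. 114.]
[393. 220.] 709 med [586.4  -1.9  80.2] mid [586.   -2.3  79.8] ext [23.3 23.8  5.6] [253. 253. 252.]
[281. 223.] 699 med [561.   82.2  79.3] mid [560.3  82.1  79.1] ext [23.6 23.2  4.5] [194.  63.  57.]
[540. 233.] 680 med [ 606.2 -119.1   79.4] mid [ 606.2 -120.1   79.4] ext [23.5 23.9  5.2] [ 89. 221.  93.]
[567.37180318  57.1866107  235.71202788] [ 0.15999094  0.22807958 -0.13161428] 4.15
[[[316.36574654 308.66965204]]]
[577.2  63.1 245.3]
[579.4  56.6 246.4]
[577.2  63.1 252.4]
[579.3  56.5 253.2]
```

```bash
python3 -m crank '[{"tx":-4,"ty":13,"tz":-30,"rx":0,"ry":0,"rz":0},{"tx":-3,"ty":12,"tz":-40,"rx":0,"ry":0,"rz":0},{"tx":0,"ty":0,"tz":-30,"rx":0,"ry":0,"rz":0},{"tx":0,"ty":0,"tz":-20,"rx":0,"ry":0,"rz":0},{"tx":0,"ty":0,"tz":0,"rx":0,"ry":0,"rz":0},{"tx":0,"ty":0,"tz":0,"rx":0,"ry":0,"rz":0}]'
python3 - <<'E'
from h import *
for i in range(2):
    p=robot.read_camera('wrist')
    o=robot.get_obs(); print({k:np.round(o[k],3).tolist() for k in ('time','joint_positions','position','orientation','force','gripper_width')})
save(p,'wrist2'); pins(p,76.8,84)
E
```

```text
time: 4.9
position: [562.2, 82.7, 114.8]
orientation: [2.26, 1.551, -0.62]
force: [0.4, -0.2, 1.3]
gripper_width: -0.0
{'time': 4.95, 'joint_positions': [0.228, 0.413, -0.542, 1.882, 0.286, 0.908, -1.762], 'position': [562.122, 82.716, 114.877], 'orientation': [2.257, 1.551, -0.624], 'force': [0.028, 0.059, -0.474], 'gripper_width': 0.053}
{'time': 5.0, 'joint_positions': [0.229, 0.413, -0.542, 1.882, 0.286, 0.908, -1.762], 'position': [562.295, 82.695, 115.083], 'orientation': [2.271, 1.551, -0.61], 'force': [-0.688, 0.342, 0.099], 'gripper_width': -0.043}
[114. 271.] 1873 med [541.5 176.7  80.4] mid [540.4 177.8  79.9] ext [24.1 24.5  6.1] [250. 247. 109.]
[495. 274.] 1768 med [586.2  -1.1  80.1] mid [585.9  -2.3  79.6] ext [23.6 24.1  5.6] [249. 249. 248.]
[315. 274.] 1228 med [563.8  83.6  79.2] mid [561.8  82.1  79.2] ext [21.2 23.5  4.8] [169.  48.  43.]
```

View pics/wrist2.png

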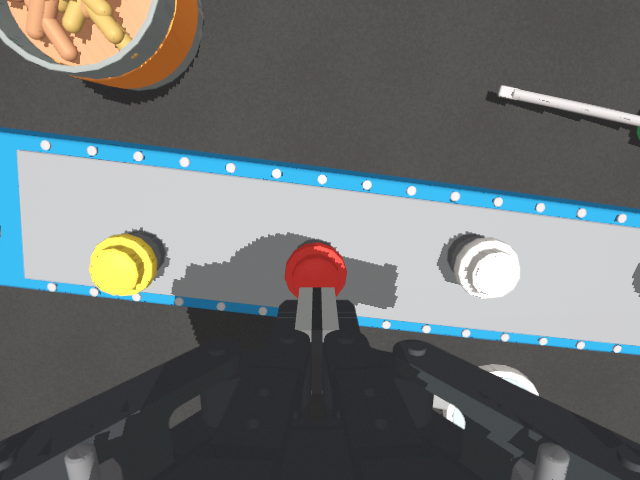

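The fingertips are over the red crown (316,270), and the wrist measurement puts it at (561,82). I'll go down to just above it and then step gently.

```bash
python3 -m crank '[{"tx":-1,"ty":-0.5,"tz":-15,"rx":0,"ry":0,"rz":0},{"tx":0,"ty":0,"tz":-12,"rx":0,"ry":0,"rz":0},{"tx":0,"ty":0,"tz":-5,"rx":0,"ry":0,"rz":0},{"tx":0,"ty":0,"tz":0,"rx":0,"ry":0,"rz":0}]'; python3 -m crank '[{"tx":0,"ty":0,"tz":-3,"rx":0,"ry":0,"rz":0},{"tx":0,"ty":0,"tz":-3,"rx":0,"ry":0,"rz":0}]'
```

```text
time: 5.5
position: [562.2, 81.9, 82.2]
orientation: [2.33, 1.548, -0.552]
force: [0.3, -0.4, 0.2]
gripper_width: 0.1
time: 5.75
position: [562.6, 82.1, 76.6]
orientation: [2.342, 1.548, -0.539]
force: [-1.4, 0.5, 3.3]
gripper_width: -0.1
```

```bash
python3 -m crank '[{"tx":0,"ty":0,"tz":-2.5,"rx":0,"ry":0,"rz":0},{"tx":0,"ty":0,"tz":-2.5,"rx":0,"ry":0,"rz":0},{"tx":0,"ty":0,"tz":-2.5,"rx":0,"ry":0,"rz":0},{"tx":0,"ty":0,"tz":0,"rx":0,"ry":0,"rz":0}]'; python3 -m crank '[{"tx":0,"ty":0,"tz":-2,"rx":0,"ry":0,"rz":0},{"tx":0,"ty":0,"tz":0,"rx":0,"ry":0,"rz":0}]';
```

```text
time: 6.25
position: [562.6, 82.1, 69.4]
orientation: [2.322, 1.548, -0.559]
force: [-1.7, -0.4, 3.1]
gripper_width: 0.0
time: 6.5
position: [562.6, 82.1, 67.4]
orientation: [2.319, 1.548, -0.562]
force: [-1.6, 0.4, 3.2]
gripper_width: 0.1
```

```bash
for i in 1; do python3 -m crank '[{"tx":0,"ty":0,"tz":-1.5,"rx":0,"ry":0,"rz":0},{"tx":0,"ty":0,"tz":0,"rx":0,"ry":0,"rz":0}]'; python3 -m crank '[{"tx":0,"ty":0,"tz":-1.5,"rx":0,"ry":0,"rz":0},{"tx":0,"ty":0,"tz":0,"rx":0,"ry":0,"rz":0}]'; done
```

```text
time: 6.75
position: [562.6, 82.1, 66.1]
orientation: [2.309, 1.547, -0.573]
force: [-1.1, -0.5, 4.0]
gripper_width: -0.3
time: 7.0
position: [562.6, 82.1, 64.9]
orientation: [2.296, 1.547, -0.586]
force: [-2.3, -0.6, 5.8]
gripper_width: 0.1
```

```bash
python3 -m crank '[{"tx":0,"ty":0,"tz":-1,"rx":0,"ry":0,"rz":0},{"tx":0,"ty":0,"tz":0,"rx":0,"ry":0,"rz":0}]'; python3 -m crank '[{"tx":0,"ty":0,"tz":5,"rx":0,"ry":0,"rz":0},{"tx":0,"ty":0,"tz":15,"rx":0,"ry":0,"rz":0},{"tx":0,"ty":0,"tz":30,"rx":0,"ry":0,"rz":0},{"tx":-10,"ty":40,"tz":0,"rx":0,"ry":0,"rz":0},{"tx":-12,"ty":40,"tz":0,"rx":0,"ry":0,"rz":0},{"tx":0,"ty":15,"tz":0,"rx":0,"ry":0,"rz":0},{"tx":0,"ty":0,"tz":0,"rx":0,"ry":0,"rz":0},{"tx":0,"ty":0,"tz":0,"rx":0,"ry":0,"rz":0}]'
python3 - <<'E'
from h import *
for i in range(2):
    p=robot.read_camera('wrist')
    o=robot.get_obs(); print({k:np.round(o[k],3).tolist() for k in ('time','joint_positions','position','orientation','force','gripper_width')})
save(p,'wrist3'); print('z76.8');pins(p,76.8,84);print('z65');pins(p,64.5,74)
E
```

```text
time: 7.25
position: [562.6, 82.1, 64.4]
orientation: [2.278, 1.547, -0.604]
force: [-0.7, -0.4, 5.9]
gripper_width: -0.2
time: 8.25
position: [544.3, 175.8, 118.7]
orientation: [2.454, 1.541, -0.434]
force: [-0.4, -0.4, 0.5]
gripper_width: 0.0
{'time': 8.3, 'joint_positions': [0.08, 0.416, -0.568, 1.876, 0.308, 0.913, -1.953], 'position': [544.437, 175.516, 118.636], 'orientation': [2.454, 1.541, -0.434], 'force': [0.327, -0.637, 0.495], 'gripper_width': -0.221}
{'time': 8.35, 'joint_positions': [0.08, 0.416, -0.568, 1.876, 0.307, 0.913, -1.953], 'position': [544.369, 175.473, 118.56], 'orientation': [2.455, 1.541, -0.434], 'force': [0.248, 1.252, 0.47], 'gripper_width': -0.063}
z76.8
[307. 276.] 1218 med [544.  180.2  80.4] mid [541.3 177.8  79.7] ext [22.6 23.5  5.7] [162. 138.  48.]
z65
[303.  38.] 4629 med [651.7 209.3  69.4] mid [648.5 204.9  69.1] ext [49.  50.2  9.1] [205. 172. 128.]
[308. 263.] 1025 med [549.7 182.   71.4] mid [541.2 177.9  69.4] ext [30.1 31.4  9.3] [164. 141.  52.]
[631. 276.] 793 med [582.3  10.6  70.2] mid [583.7   7.4  69.2] ext [26.9 14.9  9.5] [177. 175. 172.]
[490. 281.] 1539 med [560.9  83.6  68.5] mid [560.4  82.3  67.5] ext [23.7 25.1  6. ] [243.  79.  71.]
```

View pics/wrist3.png

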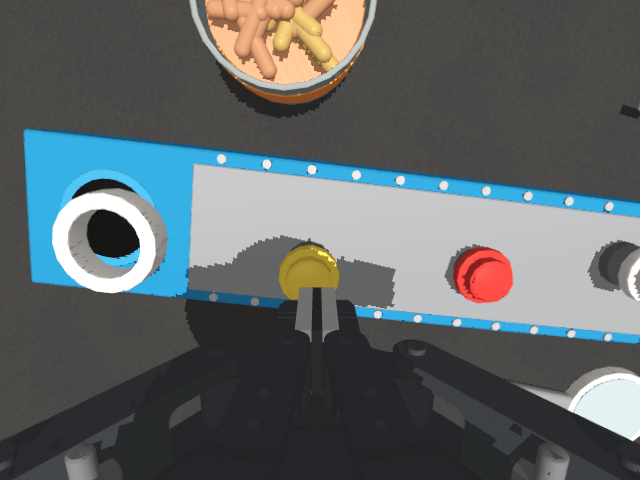

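Red crown (490,281) now stands at 68.5 mm, so the pin is home. The fingers are above yellow (308,265) and need a (-3,+2) shift.

```bash
python3 -m crank '[{"tx":-2,"ty":1,"tz":-15,"rx":0,"ry":0,"rz":0},{"tx":-1,"ty":1,"tz":-12,"rx":0,"ry":0,"rz":0},{"tx":0,"ty":0,"tz":-6,"rx":0,"ry":0,"rz":0},{"tx":0,"ty":0,"tz":0,"rx":0,"ry":0,"rz":0}]'; python3 -m crank '[{"tx":0,"ty":0,"tz":-3,"rx":0,"ry":0,"rz":0},{"tx":0,"ty":0,"tz":-3,"rx":0,"ry":0,"rz":0},{"tx":0,"ty":0,"tz":0,"rx":0,"ry":0,"rz":0}]'
```

```text
time: 8.85
position: [540.7, 173.9, 81.4]
orientation: [2.334, 1.543, -0.559]
force: [-0.0, -0.5, 0.4]
gripper_width: 0.2
time: 9.22
position: [541.3, 174.3, 76.3]
orientation: [2.352, 1.542, -0.54]
force: [0.1, 0.1, 1.3]
gripper_width: 0.3
```

```bash
python3 -m crank '[{"tx":0,"ty":0,"tz":0,"rx":0,"ry":0,"rz":0}]';  python3 -m crank '[{"tx":0,"ty":0,"tz":-2,"rx":0,"ry":0,"rz":0},{"tx":0,"ty":0,"tz":0,"rx":0,"ry":0,"rz":0}]'; python3 - <<'E'
from h import *
for i in range(3):
    p=robot.read_camera('wrist'); o=robot.get_obs(); print(o['position'].round(1),o['force'].round(1))
save(p,'wrist4')
E
```

```text
time: 9.35
position: [541.5, 174.5, 76.4]
orientation: [2.373, 1.541, -0.519]
force: [0.3, 0.1, 0.3]
gripper_width: -0.1
time: 9.6
position: [541.6, 174.6, 74.8]
orientation: [2.373, 1.541, -0.519]
force: [-2.0, -0.1, 1.7]
gripper_width: 0.0
[541.6 174.6  74.8] [-0.2 -0.7  2.2]
[541.6 174.6  74.8] [-0.8 -1.1  2.6]
[541.6 174.6  74.8] [-0.6  0.1  2.7]
```

View pics/wrist4.png

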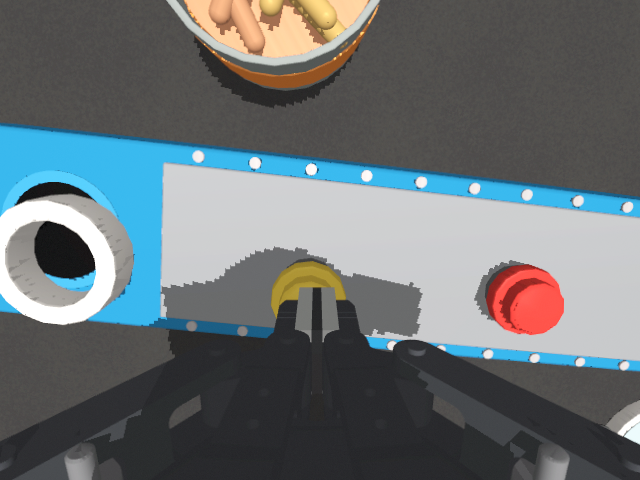

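The fingers are on the yellow crown, about 3 mm off centre, which is within the 24 mm top. Continuing.

```bash
python3 -m crank '[{"tx":0,"ty":0,"tz":-2.5,"rx":0,"ry":0,"rz":0},{"tx":0,"ty":0,"tz":-2.5,"rx":0,"ry":0,"rz":0},{"tx":0,"ty":0,"tz":-2.5,"rx":0,"ry":0,"rz":0},{"tx":0,"ty":0,"tz":0,"rx":0,"ry":0,"rz":0}]'; python3 -m crank '[{"tx":0,"ty":0,"tz":-1.5,"rx":0,"ry":0,"rz":0},{"tx":0,"ty":0,"tz":0,"rx":0,"ry":0,"rz":0}]';
```

```text
time: 10.25
position: [541.7, 174.6, 67.0]
orientation: [2.371, 1.541, -0.522]
force: [-1.0, -0.5, 4.0]
gripper_width: -0.6
time: 10.5
position: [541.7, 174.6, 65.8]
orientation: [2.362, 1.541, -0.53]
force: [-2.2, -1.1, 4.1]
gripper_width: 0.2
```

```bash
python3 -m crank '[{"tx":0,"ty":0,"tz":-1,"rx":0,"ry":0,"rz":0},{"tx":0,"ty":0,"tz":0,"rx":0,"ry":0,"rz":0}]'; python3 -m crank '[{"tx":0,"ty":0,"tz":-1,"rx":0,"ry":0,"rz":0},{"tx":0,"ty":0,"tz":0,"rx":0,"ry":0,"rz":0}]';
```

```text
time: 10.75
position: [541.7, 174.6, 65.1]
orientation: [2.353, 1.541, -0.539]
force: [-2.3, -1.3, 4.7]
gripper_width: -0.3
time: 11.0
position: [541.7, 174.6, 64.7]
orientation: [2.344, 1.54, -0.548]
force: [-1.6, -1.0, 5.9]
gripper_width: 0.2
```

```bash
python3 -m crank '[{"tx":0,"ty":0,"tz":5,"rx":0,"ry":0,"rz":0},{"tx":0,"ty":0,"tz":20,"rx":0,"ry":0,"rz":0},{"tx":0,"ty":0,"tz":40,"rx":0,"ry":0,"rz":0},{"tx":10,"ty":-45,"tz":0,"rx":0,"ry":0,"rz":0},{"tx":10,"ty":-40,"tz":0,"rx":0,"ry":0,"rz":0},{"tx":0,"ty":0,"tz":0,"rx":0,"ry":0,"rz":0},{"tx":0,"ty":0,"tz":0,"rx":0,"ry":0,"rz":0}]'
python3 - <<'E'
from h import *
p=robot.read_camera('wrist')
o=robot.get_obs(); print(o['time'],o['position'],o['orientation'],o['force'].round(1))
save(p,'wrist5'); pins(p,64.5,84); print('t');pins(p,66.5,74)
E
```

```text
time: 11.88
position: [564.4, 90.5, 136.8]
orientation: [2.573, 1.534, -0.316]
force: [-0.9, 0.1, -0.5]
gripper_width: -0.1
11.925 [564.54794495  90.05294413 136.75434083] [ 2.55551829  1.5340906  -0.33333504] [-0.4 -0.4 -0.7]
[131.  38.] 5105 med [654.5 208.6  69.5] mid [651.5 204.5  69.6] ext [54.4 50.9 10.1] [212. 178. 136.]
[481. 263.] 2544 med [587.6   2.2  79. ] mid [585.8  -1.   73.5] ext [31.8 30.2 17.8] [235. 234. 232.]
[155. 262.] 1387 med [541.4 177.1  68.6] mid [540.4 177.4  67.7] ext [23.9 24.   6.3] [250. 246. 111.]
[326. 268.] 1271 med [561.4  82.7  68.6] mid [560.9  82.   67.7] ext [23.4 23.9  6.3] [184.  56.  51.]
t
[131.  37.] 4424 med [655.6 207.9  69.9] mid [651.3 204.5  70.1] ext [54.  50.9  7.1] [216. 183. 141.]
[472. 257.] 929 med [591.1   7.   71.1] mid [585.8  -1.   70.3] ext [31.8 30.2  7.5] [226. 224. 222.]
[155. 262.] 1328 med [541.2 177.2  68.7] mid [540.4 177.4  68.7] ext [23.8 24.   4.4] [253. 250. 114.]
[326. 269.] 1232 med [561.2  82.7  68.6] mid [560.9  82.3  68.7] ext [23.3 23.4  4.3] [184.  56.  51.]
```

View pics/wrist5.png

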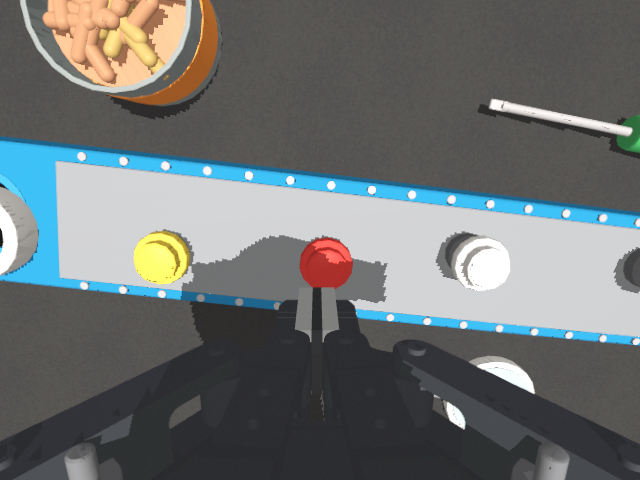

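Yellow (155,262) and red (326,268) both stand at 68.6 mm, so both are home. Now to green, correcting a 2° tilt on the way.

```bash
python3 -m crank '[{"tx":10,"ty":-50,"tz":0,"rx":0.003,"ry":0.009,"rz":0},{"tx":10,"ty":-55,"tz":0,"rx":0.003,"ry":0.009,"rz":0},{"tx":10,"ty":-55,"tz":0,"rx":0.003,"ry":0.009,"rz":0},{"tx":8,"ty":-40,"tz":0,"rx":0.003,"ry":0.009,"rz":0},{"tx":0,"ty":0,"tz":0,"rx":0,"ry":0,"rz":0},{"tx":0,"ty":0,"tz":0,"rx":0,"ry":0,"rz":0}]'
python3 - <<'E'
from h import *
for i in range(2):
  p=robot.read_camera('wrist')
  o=robot.get_obs(); print(o['time'],o['position'],o['orientation'],o['force'].round(1))
save(p,'wrist6'); pins(p,76.5,84)
E
```

```text
time: 12.68
position: [603.2, -100.9, 137.9]
orientation: [-1.886, 1.563, 1.529]
force: [0.1, 0.4, -0.5]
gripper_width: 0.1
12.725 [ 603.12144347 -101.2824249   137.89683518] [-1.89069631  1.5635127   1.52514273] [ 0.  -0.5 -0.1]
12.775 [ 603.03705455 -101.09330333  137.95287035] [-1.88448067  1.5636491   1.53186623] [ 0.1 -0.   0.5]
[133. 243.] 1508 med [586.9  -3.6  80.2] mid [585.8  -2.9  79.5] ext [24.2 23.8  6. ] [250. 249. 249.]
[353. 265.] 1417 med [ 606.7 -120.3   79.6] mid [ 605.9 -120.6   79. ] ext [23.9 23.2  4.9] [ 63. 158.  65.]
```

```bash
python3 -m crank '[{"tx":2,"ty":-12,"tz":-15,"rx":0,"ry":0,"rz":0},{"tx":1,"ty":-7,"tz":-15,"rx":0,"ry":0,"rz":0},{"tx":0,"ty":0,"tz":-10,"rx":0,"ry":0,"rz":0},{"tx":0,"ty":0,"tz":-5,"rx":0,"ry":0,"rz":0},{"tx":0,"ty":0,"tz":0,"rx":0,"ry":0,"rz":0}]'
python3 - <<'E'
from h import *
for i in range(2):
  p=robot.read_camera('wrist')
  o=robot.get_obs(); print(o['time'],o['position'],o['orientation'],o['force'].round(1))
save(p,'wrist7'); pins(p,76.5,84)
E
```

```text
time: 13.4
position: [604.8, -117.1, 88.3]
orientation: [-1.555, 1.561, 1.868]
force: [-0.2, 0.2, -0.7]
gripper_width: 0.1
13.45 [ 604.98406359 -117.03823584   88.66603887] [-1.60195726  1.56163106  1.82042609] [-0.3  0.3  0.5]
13.5 [ 605.36864428 -117.04814469   89.13565387] [-1.69307019  1.56197329  1.72932344] [ 0.2 -0.1  0.5]
[ 44. 266.] 2461 med [587.1  -4.   80.2] mid [585.7  -2.6  79.4] ext [24.2 25.3  5.9] [247. 247. 246.]
[331. 284.] 806 med [ 613.1 -121.4   79.3] mid [ 612.4 -120.9   78.9] ext [11.  23.1  4.7] [ 46. 126.  49.]
```

View pics/wrist7.png

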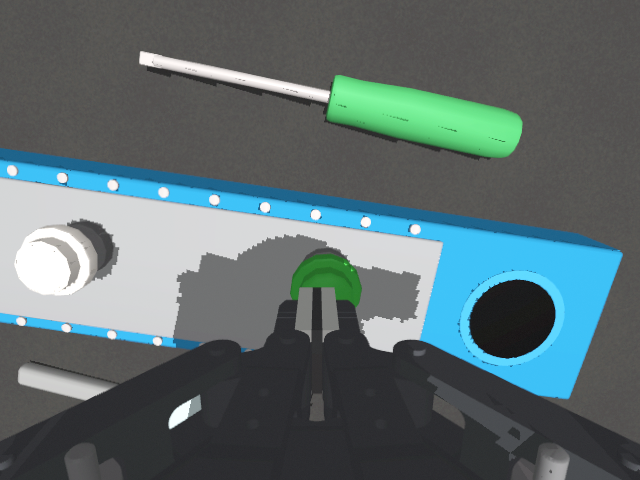

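The fingertips are 3 mm to the +y side of the green crown's centre (326,275), so I'll shift by -3 and press.

```bash
python3 -m crank '[{"tx":0,"ty":-3,"tz":-3,"rx":0,"ry":0,"rz":0},{"tx":0,"ty":0,"tz":-3,"rx":0,"ry":0,"rz":0},{"tx":0,"ty":0,"tz":0,"rx":0,"ry":0,"rz":0}]'; python3 -m crank '[{"tx":0,"ty":0,"tz":-3,"rx":0,"ry":0,"rz":0},{"tx":0,"ty":0,"tz":-3,"rx":0,"ry":0,"rz":0},{"tx":0,"ty":0,"tz":-3,"rx":0,"ry":0,"rz":0},{"tx":0,"ty":0,"tz":0,"rx":0,"ry":0,"rz":0}]'
```

```text
time: 13.88
position: [606.4, -120.3, 84.1]
orientation: [-1.991, 1.563, 1.432]
force: [-0.4, 0.6, 0.2]
gripper_width: -0.0
time: 14.38
position: [606.8, -120.4, 75.6]
orientation: [-2.086, 1.563, 1.336]
force: [-0.0, -0.4, 0.7]
gripper_width: 0.2
```

```bash
python3 -m crank '[{"tx":0,"ty":0,"tz":-2.5,"rx":0,"ry":0,"rz":0},{"tx":0,"ty":0,"tz":-2.5,"rx":0,"ry":0,"rz":0},{"tx":0,"ty":0,"tz":0,"rx":0,"ry":0,"rz":0}]'; python3 -m crank '[{"tx":0,"ty":0,"tz":-2,"rx":0,"ry":0,"rz":0},{"tx":0,"ty":0,"tz":0,"rx":0,"ry":0,"rz":0}]'; python3 -m crank '[{"tx":0,"ty":0,"tz":-1.5,"rx":0,"ry":0,"rz":0},{"tx":0,"ty":0,"tz":0,"rx":0,"ry":0,"rz":0}]'
```

```text
time: 14.75
position: [606.9, -120.4, 70.7]
orientation: [-2.103, 1.563, 1.319]
force: [-0.7, -0.3, 2.0]
gripper_width: -0.1
time: 15.0
position: [606.9, -120.4, 68.6]
orientation: [-2.092, 1.563, 1.33]
force: [-0.7, 0.7, 1.8]
gripper_width: 0.1
time: 15.25
position: [606.9, -120.4, 67.2]
orientation: [-2.086, 1.563, 1.337]
force: [-1.3, -0.0, 2.9]
gripper_width: 0.0
```

```bash
python3 -m crank '[{"tx":0,"ty":0,"tz":-1.5,"rx":0,"ry":0,"rz":0},{"tx":0,"ty":0,"tz":0,"rx":0,"ry":0,"rz":0}]'; python3 -m crank '[{"tx":0,"ty":0,"tz":-1.2,"rx":0,"ry":0,"rz":0},{"tx":0,"ty":0,"tz":0,"rx":0,"ry":0,"rz":0}]'; python3 -m crank '[{"tx":0,"ty":0,"tz":-1,"rx":0,"ry":0,"rz":0},{"tx":0,"ty":0,"tz":0,"rx":0,"ry":0,"rz":0}]'
```

```text
time: 15.5
position: [607.0, -120.4, 66.0]
orientation: [-2.084, 1.563, 1.339]
force: [-1.9, -0.1, 4.3]
gripper_width: 0.0
time: 15.75
position: [607.0, -120.4, 65.2]
orientation: [-2.076, 1.564, 1.347]
force: [-2.3, -0.3, 5.5]
gripper_width: -0.4
time: 16.0
position: [607.0, -120.4, 64.6]
orientation: [-2.062, 1.564, 1.36]
force: [-2.2, -0.3, 4.9]
gripper_width: 0.2
```

```bash
python3 -m crank '[{"tx":0,"ty":0,"tz":5,"rx":0,"ry":0,"rz":0},{"tx":0,"ty":0,"tz":20,"rx":0,"ry":0,"rz":0},{"tx":0,"ty":0,"tz":40,"rx":0,"ry":0,"rz":0},{"tx":-10,"ty":40,"tz":40,"rx":0,"ry":0,"rz":0},{"tx":-10,"ty":50,"tz":30,"rx":0,"ry":0,"rz":0},{"tx":-10,"ty":40,"tz":0,"rx":0,"ry":0,"rz":0},{"tx":0,"ty":0,"tz":0,"rx":0,"ry":0,"rz":0},{"tx":0,"ty":0,"tz":0,"rx":0,"ry":0,"rz":0}]'
python3 - <<'E'
from h import *
p=robot.read_camera('wrist')
o=robot.get_obs(); print(o['time'],o['position'],o['orientation'],o['force'].round(1))
save(p,'wrist8'); pins(p,66.3,84); print('top');pins(p,76.5,84)
p=robot.read_camera('side'); save(p,'side8')
E
```

```text
time: 17.0
position: [577.9, 11.9, 208.8]
orientation: [-2.844, 1.557, 0.576]
force: [0.8, -0.1, 0.1]
gripper_width: 0.2
17.05 [577.6946555   12.40526216 208.58826197] [-2.76780883  1.55670842  0.65211129] [ 0.1 -0.4  0.1]
[69. 39.] 3158 med [659.5 209.   69.9] mid [652.2 204.5  70.2] ext [55.7 51.   7.8] [218. 183. 140.]
[ 90. 216.] 759 med [541.1 176.7  68.6] mid [540.2 177.4  68.6] ext [23.4 23.5  4.5] [253. 250. 114.]
[339. 224.] 1430 med [587.7  -1.4  79.3] mid [585.9  -2.2  74.6] ext [31.4 31.3 16.5] [245. 244. 243.]
[220. 225.] 776 med [561.   81.9  68.6] mid [560.6  82.3  68.5] ext [23.6 23.7  4.4] [253.  98.  88.]
[497. 241.] 753 med [ 606.3 -119.8   68.5] mid [ 606.1 -120.5   68.5] ext [23.6 23.8  4.3] [ 95. 228.  99.]
top
[340. 227.] 845 med [586.4  -2.3  80.2] mid [585.9  -2.4  79.7] ext [23.6 23.2  6.2] [252. 252. 251.]
```

View pics/wrist8.png

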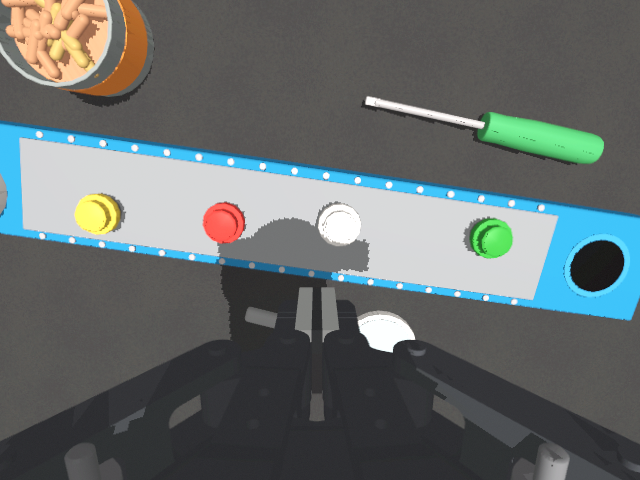

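View pics/side8.png

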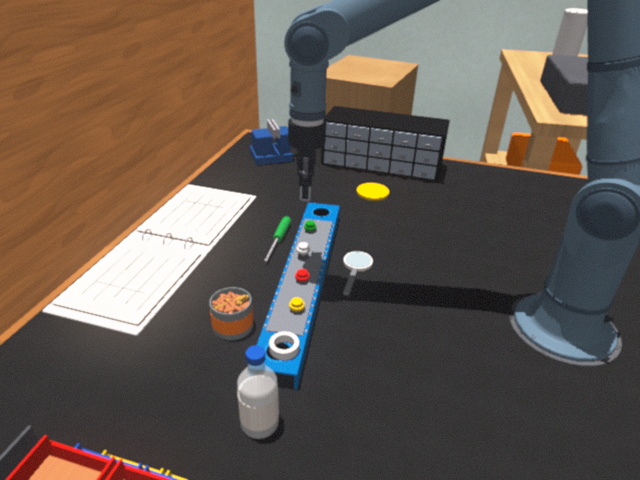

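Red (220,225), yellow (90,216) and green (497,241) all stand at 68.5–68.6 mm, and white (340,227) is unchanged at 80.2 mm. The bystanders lie as before and the hand is over 120 mm above everything.

```bash
python3 -c "
from cell import robot
print(robot.sign_off())"
```

```text
the job is handed in; nothing more can be done
None
```

I pressed the red, then the yellow, then the green pin home with the closed fingertips. I raised the hand clear and handed the job in at about 17 s.

- **Pressing force:** the highest force I read was about 6 N, and it was still rising by only about 1 N per mm when I stopped each press. The force readings vary by about 1 N, so I used them only to see each pin stop.
- **Pressed pins:** in the last wrist picture the three crowns stand at 68.5–68.6 mm. Home is 68 mm, so each reads about 0.5 mm high. All three agree with one another, and the readings seem to run slightly high, since white reads 80.2 mm when it should be 80 mm at most.
- **White pin:** its crown reads 80.2 mm, the same as before.
- **Other things:** the ones visible in the last pictures looked unmoved. I compared them by eye and did not measure them.
- **Problems on the way:** the first move command was refused because its rows lacked some keys, and no motion resulted. The fingers were about 3 mm off centre on the yellow crown, which was still well within its top. I did not check anything after handing in.

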